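# Gauge-mark a tensile bar under its spring clip

### The arm

A 6-joint arm with a two-finger parallel gripper is mounted at the origin on a cart in front of the work surface, level with it; the furniture and walls round the work are solid. World frame = base frame: x ahead of the robot, y to its left, z up, the work surface at z = 0. Lengths are in m, angles in rad, forces in N, time in s.
With the tool pointing down it reaches from about 0.3 to 0.775 m from the base axis. Payload 14.6 kg.
Tool frame: the origin (TCP) lies midway between the tips of the shut fingers; the grasp point (between the pads) lies 19 mm behind it; z points along the fingers, y is the direction in which the jaws open and shut (so a half turn about z gives the same grasp; the last joint's range is limited). The gripper opens to 85 mm and grips with 20 to 120 N. Pads are 22 mm wide; open, the fingers measure 114 mm over their backs; the gripper's body (76 mm by 85 mm) begins 54 mm behind the grasp point. The pads swing forward as they close: fully open they stand 13 mm farther back than shut.
Start: joints at [-1.405, 0.3, 1.521, -0, 1.321, -0.067], TCP at [0.127, -0.535, 0.231] pointing down, gripper open.
Joint ranges: [-3.03, 3.03], [-0.79, 2.21], [0.23, 2.52], [-1.04, 4.18], [0, 3.07], [-2.55, 2.55]. Speed limits (rad/s): [2.22, 2.22, 2.57, 3.14, 3.14, 3.14].

### API

Orientations are given as a unit quaternion [w, x, y, z].
In Python, from plant import * gives the robot as it stands.
- The arm moves only by the tool jog_arm, never from a script. Its argument "series" is text: rows parted by semicolons, each of 5 numbers parted by spaces: the closure, from -1 (fully open) to 1 (shut), then the shift along the tool's x, y, z in mm, then the turn about the tool's z in degrees. A call has 1 to 8 rows; each row shifts and turns the commanded pose from where the row before left it, along the tool's axes as they then stand; what a row does not reach is not made up. A row lasts 1/10 s, in which the tool goes at most 50 mm and 8.59 degrees, less where a joint would pass 70% of its speed; a pose out of reach is approached as far as the arm can. A call with a gripper value outside its range is refused whole. The fingers move at their own pace and stop on an object; the grip force is fixed at half the most. Time passes only in rows, so rows that do not move let the fingers close. It gives the time, the measured TCP pose, the force and the opening at its end, in the units of the state.
- get_state(): the state, without advancing time (a new reading comes with each control period).
- snapshot(name): name is "side" or "top"; returns a dict with "frame" (480x640x3 uint8, blue, green, red), "camera_matrix" (3x3 intrinsics, pixels), "k1" (the pictures are not rectified: a ray, as slopes to the right and down, at radius r is drawn at 1 + k1 r^2 times it, then the intrinsics apply), "origin" and "orientation" of the camera in the world. Camera axes: x right, y down, z forward; pixel columns grow to the right and rows downward; lengths in m; the calibration is good to about 2 mm. A picture is of the moment at which its call begins. There is no depth.
- finish_job(): hands the job in, once; it reports no verdict.
The state is a dict: "time_s": time; "joint_pos": joint angles; "dq": joint speeds; "effort": joint torques, N m; "position": TCP position; "eef_rot": TCP orientation; "wrist_force": force on the tool from outside, world axes, zero at the start; "moment": the same for the moment, N m; "gripper_width": finger opening in m.
Only numpy, scipy, OpenCV 4.12 (cv2) and the standard library are available. Lean on these libraries where they do the work, as an engineer would, in place of code of your own. Each camera call takes 0.05 s, during which the arm holds its last target.

### The job

Gauge-mark the cream tensile bar that lies in the grey marking jig. Swing the spring clip round its pivot screw onto the bar's edge until you feel it meet its stop, and let it down gently so that it holds the bar; then press the stamp's black knob straight down until its two blades bear on the clipped bar with about 13 N (anything from 9 to 20 N will do) for a moment. Let the stamp come up and swing the clip right back clear of the bar, leaving the bar lying in its nest; do not bend the clip, and leave the things lying about undisturbed.

Things in the scene. Friction and masses are not known exactly. Their poses are not given: they have to be found in the camera images.
- jig: fixed grey marking jig, 110 x 170 mm plate, top 12 mm high, with a 48 mm wide tongue to +y (to y = 148 mm). Origin under the plate's middle at worktop level, z up, y along the nest. The bar lies along y on a bed at z = 18 mm, between lips and end stops up to z = 24 mm with about 1 mm of play
- bridge (a point): middle of the top of the stamp's bridge, 66 mm above the worktop; the bridge is 68 x 54 x 10 mm (jig x, y, z) and stands on two posts at its +x end. The clip's knob on the bar is 33 mm from its edge, so open the fingers there along jig x, not y. Nothing but the stamp and the clip's knob is higher than 36 mm
- knob_top (a point): where the middle of the top of the stamp's knob is at rest, 98 mm above the worktop, on the stamp's vertical axis; fixed to the jig, does not move with the knob
- stamp: plunger with black domed knob, 33 mm across; origin in the middle of its top. Slides straight down, at most 18 mm, springs back up. Carries a sprung head with two blades, set by lock nuts differently each time: they meet the bar after 4 to 12 mm, so only force tells. The return spring takes 1.5 to 4 N; from touch the force rises by 2 N at once, then 6 N per mm for 5 mm, then hard
- bar: cream moulded tensile bar, dog-bone shaped, 20 x 150 x 12 mm, loose in the nest; origin in the middle of its underside, long axis y; its top is 30 mm above the worktop, 6 mm over the lips
- clip_pivot (a point): on the vertical axis of the clip's brass pivot screw, at the plate's top, 12 mm above the worktop; 118 mm from the jig's middle along its +y, on the bar's centre line. The pivot's friction takes about 1.5 N at the toe; the clip stays where it is left
- clip_toe (a point): middle of the underside of the clip's dished toe, 24 mm across, 58 mm from the pivot axis. On it stands a red knob to hold the clip by: 12 mm diameter, grip 6 to 18 mm above this point, top at 20 mm. The toe hangs 27 mm above the worktop, 3 mm under the bar's top; on the bar it is at 30 mm
- clip_leaf: the clip's sprung outer part with toe and knob; origin at its root 12 mm from the pivot axis. Lifting the toe by the knob takes about 3.5 N + 0.5 N per mm; it comes back down by itself. Lift 3 to 10 mm to pass over the bar's edge; over 14 mm bends it for good. Pushed sideways, the dished rim rides up only if the push does not hold it down
- clip (a joint): clip's angle about its screw (rad): 0 to 0.3 parked, toe on the jig's -x side clear of the bar; grows counterclockwise from above to 1.309 at the stop post, toe then on the bar, 60 mm from its middle. The foot is screwed on up to 0.12 rad askew, so at the stop the toe is up to 7 mm either side of the bar's centre line: feel for the stop
- clip_strip (a joint): sideways bending of the clip's strip (rad), 0 when free; 0.01 rad is about 2 N at the toe; more than 0.07 rad (14 N) either way bends it for good
- spare_bar: black tensile bar, 20 x 150 x 8 mm, loose, lies behind the jig; to be left alone
- calliper: steel calliper, 71 x 200 x 12 mm, loose, lies left of the jig; to be left alone
- weight: grey turned weight, 48 mm across, 40 mm high, stands behind the jig; to be left alone

How it is judged:
On the way, in this order (a step that is already met when the one before it is completed fails the run):
1. the clip is swung onto the bar up to its stop, its toe pressing on the bar (value of joint clip above 1.28 rad and contact force between clip_leaf and bar above 1.5 N), for 0.2 s.
2. with the clip on the bar, the stamp's blades bear on the bar with at least 9 N for 0.2 s (contact force between stamp and bar above 9 N and contact force between clip_leaf and bar above 1.5 N and value of joint clip above 1.2 rad), for 0.2 s.
At the end, for the whole second after the job is handed in: the clip is swung back clear of the bar (clip angle under 0.6 rad), the stamp is up and off the bar, and the bar lies flat and still in its nest, within 5 mm of where it was (value of joint clip below 0.6 rad and contact force between each of clip_leaf, stamp and bar below 0.1 N and distance of bar from where it was at the start of the episode below 0.005 m and linear speed of bar below 0.01 m/s and angle between bar's own z axis and vertical below 0.05 rad); the robot touches nothing.
It fails at once if the clip is bent: its strip sideways by more than 0.07 rad (14 N at the toe), or its toe lifted more than 41 mm above the worktop (value of joint clip_strip above 0.07 rad or value of joint clip_strip below -0.07 rad or z of clip_toe in the frame of jig above 0.041 m).
It fails at once if the clip's toe or the stamp's blades strike or press the bar with more than 20 N (contact force between any of clip_leaf, stamp and bar above 20 N).
It fails at once if the stamp is pressed on the bar while the clip does not hold it (contact force between stamp and bar above 2 N and value of joint clip below 1.15 rad).
It fails at once if the bar is shifted out of its nest by more than 6 mm (distance of bar from where it was at the start of the episode above 0.006 m).
It fails at once if a bystander (spare bar, calliper, weight) is moved by more than 10 mm (distance of any of spare_bar, calliper, weight from where it was at the start of the episode above 0.01 m).
It also fails if it takes over 72 s, if anything falls off the work surface, if the arm or the gripper's body presses on something with over 40 N, if the wrist force passes 120 N, or if a joint passes its speed limit or range.

## Working session

There is one attempt and no reset: what is moved stays moved. The work goes in short steps, Python scripts to look and compute and a tool call to move; the robot and the scene stay as the last step left them, time stands still between calls to the robot, and variables do not carry over. Pictures are saved under pics/ and viewed, and the job is handed in when it is done.

Besides the shell and the picture viewer there is one more tool, called after "Emit:" in YAML: its name, and indented under it one key for each argument. jog_arm: Moves the arm, as the interface text tells. Its arguments: {"type":"object","properties":{"series":{"type":"string"}},"required":["series"]}

```bash
mkdir -p pics; ls; cat > h.py <<'E'
from plant import *
import numpy as np, cv2
from scipy.spatial.transform import Rotation as R
def q2R(q): return R.from_quat([q[1],q[2],q[3],q[0]]).as_matrix()
def shot(name,fn):
    s=snapshot(name); cv2.imwrite('pics/'+fn+'.png',s['frame']); 
    import pickle; pickle.dump(s,open('pics/'+fn+'.pkl','wb')); return s
def ld(fn):
    import pickle; return pickle.load(open('pics/'+fn+'.pkl','rb'))
def ray(s,u,v):
    K=np.array(s['camera_matrix']); d=np.array([(u-K[0,2])/K[0,0],(v-K[1,2])/K[1,1]]); n=d.copy()
    for _ in range(30): n=d/(1+s['k1']*(n@n))
    return np.array(s['origin']),q2R(s['orientation'])@np.array([n[0],n[1],1.])
def onz(s,u,v,z):
    o,d=ray(s,u,v); return o+d*(z-o[2])/d[2]
def proj(s,p):
    K=np.array(s['camera_matrix']); c=q2R(s['orientation']).T@(np.array(p)-np.array(s['origin'])); n=c[:2]/c[2]
    n=n*(1+s['k1']*(n@n)); return np.array([K[0,0]*n[0]+K[0,2],K[1,1]*n[1]+K[1,2]])
def st():
    s=get_state(); print('t',s['time_s'],'pos',np.round(s['position'],4),'q',np.round(s['eef_rot'],4),'F',np.round(s['wrist_force'],2),'w',s['gripper_width']); return s
E
python3 - <<'E'
from h import *
for n in('top','side'):
    s=shot(n,n+'0'); print({k:v for k,v in s.items() if k!='frame'})
s=st(); print(q2R(s['eef_rot']))
E
```

```text
pics
{'camera_matrix': array([[464.4436294 ,   0.        , 318.03216753],
       [  0.        , 464.4436294 , 237.2913834 ],
       [  0.        ,   0.        ,   1.        ]]), 'k1': -0.0845784263006275, 'origin': array([ 0.40621468, -0.12315404,  1.05125128]), 'orientation': array([-0.04198652,  0.71234228, -0.69963312,  0.0363196 ])}
{'camera_matrix': array([[476.59978278,   0.        , 316.83988709],
       [  0.        , 476.59978278, 240.63590187],
       [  0.        ,   0.        ,   1.        ]]), 'k1': -0.08070597327252257, 'origin': array([ 0.55960132, -0.87678492,  0.59707026]), 'orientation': array([-0.46950568,  0.88252393,  0.0178398 , -0.01994198])}
t 0.1 pos [ 0.1268 -0.535   0.2308] q [-5.000e-04  9.932e-01  1.161e-01 -0.000e+00] F [-0.79  0.16  0.59] w 0.08551525563732802
[[ 9.73022529e-01  2.30710047e-01 -1.80965456e-04]
 [ 2.30710110e-01 -9.73021983e-01  1.03227267e-03]
 [ 6.20723099e-05 -1.04617513e-03 -9.99999451e-01]]
```

View pics/top0.png

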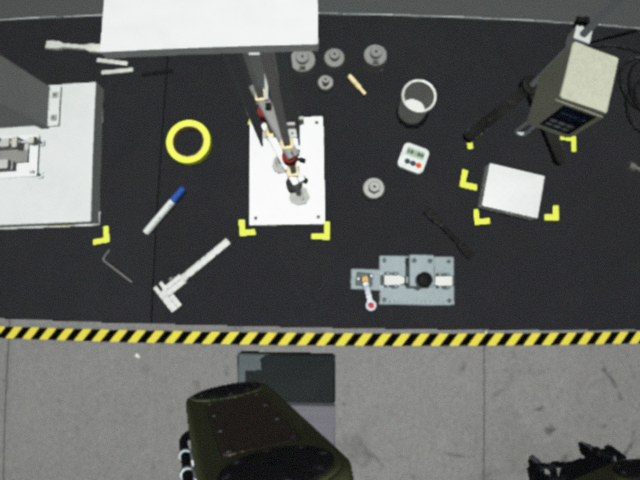

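View pics/side0.png

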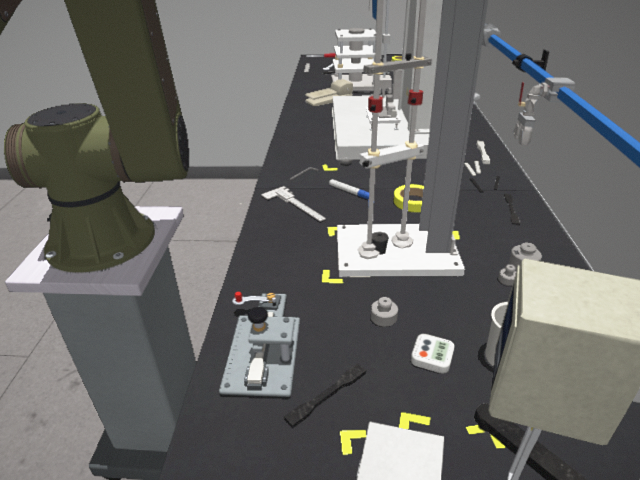

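```bash
python3 - <<'E'
from h import *
a=ld('top0'); b=ld('side0')
ca=a['frame'][240:320,335:470]; ca=cv2.resize(ca,None,fx=5.9,fy=5.9,interpolation=cv2.INTER_CUBIC)
cb=b['frame'][280:405,205:315]; cb=cv2.resize(cb,None,fx=4.8,fy=4.8,interpolation=cv2.INTER_CUBIC)
cv2.imwrite('pics/c1.png',ca); cv2.imwrite('pics/c2.png',cb)
for uv,z in [((424,280),.098),((365,279),.02),((371,305),.047),((379,256),.012),((455,256),.012),((455,305),.012),((379,305),.012),((350,268),.012),((350,290),.012)]:
    print(uv,np.round(onz(a,*uv,z),4))
E
```

```text
(424, 280) [ 0.4279 -0.3335  0.098 ]
(365, 279) [ 0.4298 -0.2195  0.02  ]
(371, 305) [ 0.3737 -0.2304  0.047 ]
(379, 256) [ 0.482  -0.2513  0.012 ]
(455, 256) [ 0.4848 -0.4232  0.012 ]
(455, 305) [ 0.3751 -0.4221  0.012 ]
(379, 305) [ 0.3729 -0.2519  0.012 ]
(350, 268) [ 0.4539 -0.1865  0.012 ]
(350, 290) [ 0.405  -0.1871  0.012 ]
```

View pics/c1.png

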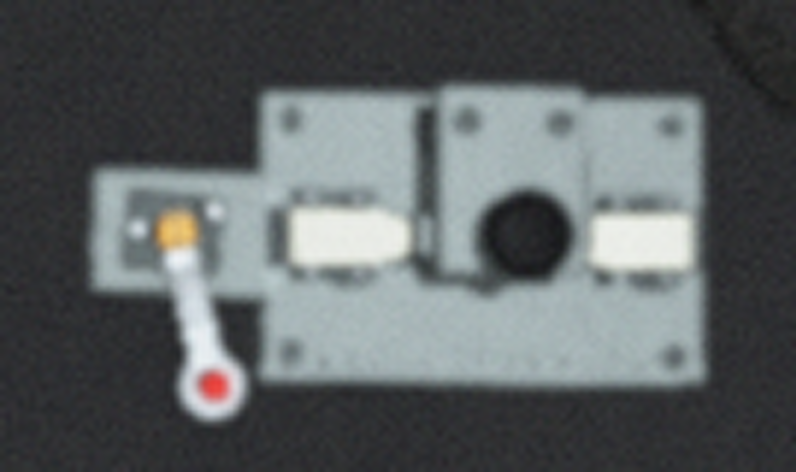

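View pics/c2.png

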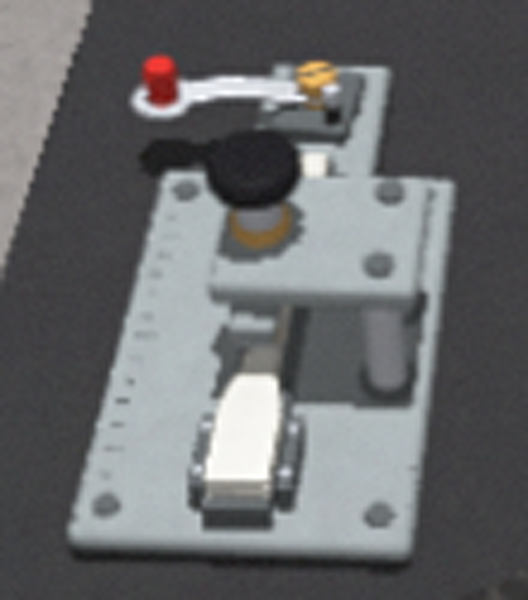

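```bash
cat >> h.py <<'E'
def tri(A,B):
    M=[];v=[]
    for o,d in (A,B):
        d=d/np.linalg.norm(d); P=np.eye(3)-np.outer(d,d); M.append(P); v.append(P@o)
    p=np.linalg.lstsq(np.vstack(M),np.hstack(v),rcond=None)[0]
    res=[np.linalg.norm((np.eye(3)-np.outer(d,d)/(d@d))@(p-o)) for o,d in (A,B)]
    return p,res
def cen(s,kind,roi):
    x0,y0,x1,y1=roi; f=cv2.resize(s['frame'][y0:y1,x0:x1],None,fx=4,fy=4,interpolation=cv2.INTER_CUBIC); h=cv2.cvtColor(f,cv2.COLOR_BGR2HSV)
    H,S,V=[h[...,i].astype(int) for i in range(3)]
    m={'red':((H<8)|(H>170))&(S>120)&(V>80),'black':(V<45),'brass':(H>10)&(H<25)&(S>90)&(V>120),'cream':(V>215)&(S<40)}[kind].astype(np.uint8)
    n,l,stt,c=cv2.connectedComponentsWithStats(m)
    i=1+np.argmax(stt[1:,4]); x,y,w,hh,a=stt[i]
    return (c[i]+.5)/4-.5+[x0,y0],(np.array([x,y,x+w,y+hh])/4-.5+np.array([x0,y0,x0,y0])),a/16
E
python3 - <<'E'
from h import *
a=ld('top0'); b=ld('side0')
rt=cen(a,'red',(360,295,380,312)); rs=cen(b,'red',(230,288,248,306)); print('red',rt,rs)
print(tri(ray(a,*rt[0]),ray(b,*rs[0])), onz(a,*rt[0],.045))
kt=cen(a,'black',(412,268,438,294)); ks=cen(b,'black',(246,306,270,326)); print('black',kt,ks)
print(tri(ray(a,*kt[0]),ray(b,*ks[0])), onz(a,*kt[0],.09))
pt=cen(a,'brass',(358,270,374,288)); ps=cen(b,'brass',(262,288,280,304)); print('brass',pt,ps)
print(tri(ray(a,*pt[0]),ray(b,*ps[0])), onz(a,*pt[0],.03))
# plate contour
f=cv2.resize(a['frame'][240:320,335:470],None,fx=4,fy=4,interpolation=cv2.INTER_CUBIC)
g=cv2.cvtColor(f,cv2.COLOR_BGR2GRAY); m=(g>90).astype(np.uint8); 
# right side edge and left/top/bottom edges by scan
def scan(cols=None,rows=None,rev=False):
    pts=[]
    for c in (cols if cols is not None else rows):
        l=m[:,c] if cols is not None else m[c,:]
        i=np.flatnonzero(l); i=i[-1]+1 if rev else i[0]
        uv=(c,i-.5) if cols is not None else (i-.5,c)
        pts.append(onz(a,(uv[0]+.5)/4-.5+335,(uv[1]+.5)/4-.5+240,.012)[:2])
    return np.array(pts)
for nm,kw in dict(bot=dict(cols=range(200,460,10),rev=True),top=dict(cols=list(range(190,280,10))+list(range(410,460,10))),right=dict(rows=range(80,250,10),rev=True),ltop=dict(rows=range(65,105,5)),tong=dict(rows=range(125,190,5)),tongb=dict(cols=range(70,110,5),rev=True),tongt=dict(cols=range(70,160,5))).items():
    p=scan(**kw); print(nm,np.round(np.median(p,0),4),np.round(np.std(p,0),4), 'slope dx/dy',np.round(np.polyfit(p[:,1],p[:,0],1)[0],4) if kw.get('cols') is not None else np.round(np.polyfit(p[:,0],p[:,1],1)[0],4))
E
```

```text
red (array([370.83525641, 304.89038462]), array([368.75, 303.  , 372.75, 306.75]), np.float64(12.1875)) (array([237.95754717, 295.81813417]), array([234.  , 291.  , 241.5 , 301.25]), np.float64(59.625))
(array([ 0.37408007, -0.23075018,  0.03927085]), [np.float64(0.0003760734553218749), np.float64(0.00037607345532253303)]) [ 0.37389803 -0.23022938  0.045     ]
black (array([423.92355422, 279.63114458]), array([417.  , 273.  , 430.5 , 286.25]), np.float64(129.6875)) (array([256.65889944, 314.40796336]), array([245.5 , 307.  , 266.5 , 322.75]), np.float64(233.6875))
(array([ 0.42909095, -0.33464486,  0.09183447]), [np.float64(0.00031875901423696995), np.float64(0.00031875901423713486)]) [ 0.42882288 -0.33511875  0.09      ]
brass (array([364.32335907, 278.62451737]), array([360.75, 276.  , 368.  , 281.5 ]), np.float64(32.375)) (array([270.26807692, 295.36538462]), array([266.5 , 292.25, 274.5 , 299.25]), np.float64(40.625))
(array([ 0.43053798, -0.21701762,  0.03019587]), [np.float64(0.0001716560447009793), np.float64(0.000171656044701337)]) [ 0.43037427 -0.2170692   0.03      ]
bot [ 0.3741 -0.3342] [0.0003 0.042 ] slope dx/dy 0.0008
top [ 0.4851 -0.2948] [0.0003 0.0556] slope dx/dy 0.0024
right [ 0.4316 -0.42  ] [0.0274 0.0006] slope dx/dy -0.0018
ltop [ 0.4724 -0.2496] [0.0064 0.0004] slope dx/dy -0.0283
tong [ 0.4308 -0.1866] [0.0104 0.0004] slope dx/dy -0.0113
tongb [ 0.407  -0.2015] [0.0002 0.0064] slope dx/dy 0.0116
tongt [ 0.4544 -0.215 ] [0.0003 0.0145] slope dx/dy 0.0129
```

Emit:
jog_arm:
  series: "-1 31 -24 0 0;-1 31 -24 0 0;-1 31 -24 0 0;-1 31 -24 0 0;-1 31 -24 0 0;-1 31 -24 0 0;-1 31 -24 0 0;-1 31 -24 0 0"

```text
time_s: 0.9
position: [0.3245, -0.2897, 0.2312]
eef_rot: [-0.0, 0.993, 0.116, -0.0]
wrist_force: [0.1, -0.5, -0.2]
gripper_width: 0.0855
```

Emit:
jog_arm:
  series: "-1 31 -24 10 0;-1 31 -24 20 0;-1 0 0 30 0;-1 0 0 30 0;-1 0 0 30 0;-1 0 0 0 0;-1 0 0 0 0"

```text
time_s: 1.6
position: [0.3732, -0.2302, 0.1119]
eef_rot: [-0.0, 0.993, 0.116, -0.0]
wrist_force: [0.3, -0.1, 0.0]
gripper_width: 0.0852
```

Emit:
jog_arm:
  series: "-1 0 0 30 0;-1 0 0 30 0;-1 0 0 18 0;-1 0 0 0 0;-0.2 0 0 0 0;-0.2 0 0 0 0;-0.2 0 0 0 0;-0.2 0 0 0 0"

```text
time_s: 2.4
position: [0.3735, -0.2303, 0.0341]
eef_rot: [0.0, 0.993, 0.116, 0.001]
wrist_force: [-0.4, -0.7, 0.4]
gripper_width: 0.0511
```

```bash
python3 - <<'E'
from h import *
b=shot('side','s1'); st()
cv2.imwrite('pics/s1c.png',cv2.resize(b['frame'][200:400,150:350],None,fx=3,fy=3,interpolation=cv2.INTER_CUBIC))
a=shot('top','t1')
cv2.imwrite('pics/t1c.png',cv2.resize(a['frame'][220:340,310:470],None,fx=4,fy=4,interpolation=cv2.INTER_CUBIC))
E
```

```text
t 2.45 pos [ 0.3734 -0.2303  0.0338] q [3.000e-04 9.932e-01 1.161e-01 4.000e-04] F [0.26 0.59 0.26] w 0.05130661995326795
```

View pics/s1c.png

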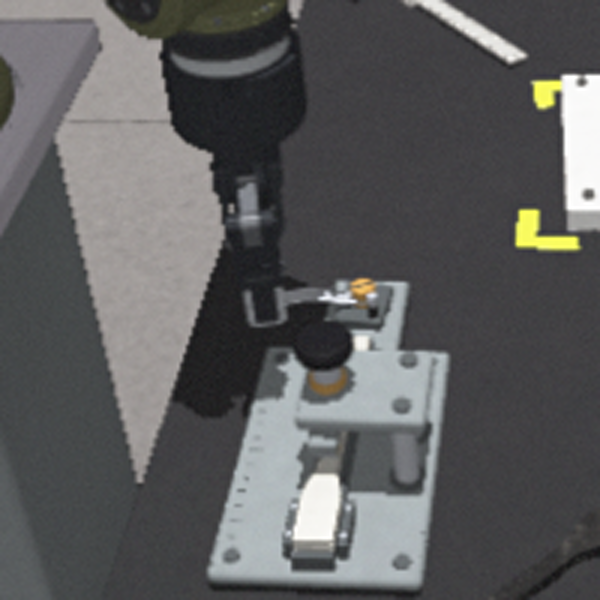

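View pics/t1c.png

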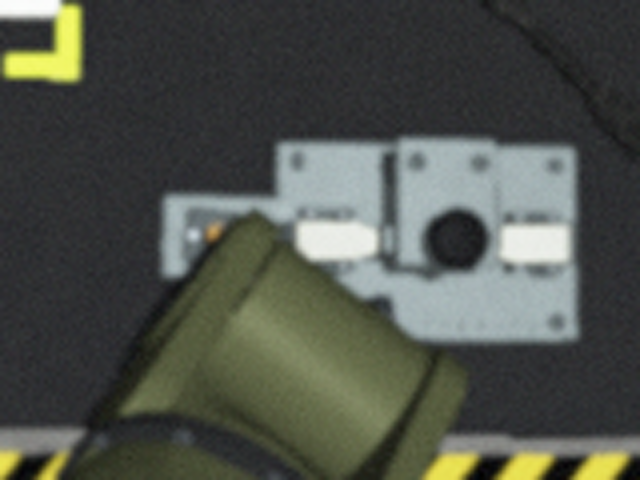

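The side view shows the near finger at crop (265,290) covering the red knob, with the strip running to the brass pivot at (360,290). The fingers straddle the knob, so I'll close.

Emit:
jog_arm:
  series: "0.5 0 0 0 0;0.5 0 0 0 0;0.5 0 0 0 0;1 0 0 0 0;1 0 0 0 0;1 0 0 0 0;1 0 0 0 0"

```text
time_s: 3.2
position: [0.3731, -0.2302, 0.0333]
eef_rot: [0.0, 0.993, 0.116, -0.0]
wrist_force: [-1.9, -2.7, 1.7]
gripper_width: 0.0091
```

Emit:
jog_arm:
  series: "1 0 0 -2 0;1 0 0 0 0"

```text
time_s: 3.4
position: [0.3735, -0.23, 0.0353]
eef_rot: [0.0, 0.993, 0.116, 0.0]
wrist_force: [5.7, -1.1, -7.4]
gripper_width: 0.0086
```

Emit:
jog_arm:
  series: "1 0 0 -2 0;1 0 0 0 0"

```text
time_s: 3.6
position: [0.3741, -0.2299, 0.0372]
eef_rot: [0.0, 0.993, 0.116, 0.001]
wrist_force: [11.3, -0.4, -11.8]
gripper_width: 0.0091
```

Emit:
jog_arm:
  series: "1 0 0 -2 0;1 0 0 0 0;1 0 0 0 0"

```text
time_s: 3.9
position: [0.3745, -0.2298, 0.039]
eef_rot: [0.0, 0.993, 0.116, 0.002]
wrist_force: [18.1, 2.1, -19.6]
gripper_width: 0.0084
```

```bash
python3 - <<'E'
from h import *
b=shot('side','s2'); st()
cv2.imwrite('pics/s2c.png',cv2.resize(b['frame'][250:350,200:320],None,fx=5,fy=5,interpolation=cv2.INTER_CUBIC))
E
```

```text
t 3.95 pos [ 0.3745 -0.2298  0.0389] q [2.000e-04 9.932e-01 1.161e-01 1.500e-03] F [ 16.6    1.51 -18.67] w 0.008924303208463914
```

View pics/s2c.png

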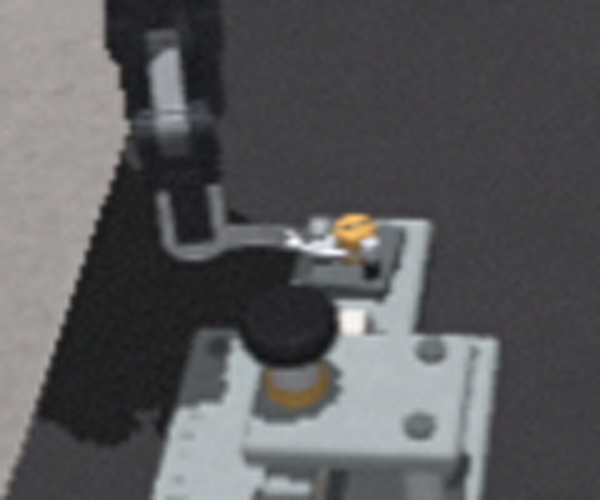

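Emit:
jog_arm:
  series: "1 1 0 0 0;1 0 0 0 0;1 0 0 0 0"

```text
time_s: 4.25
position: [0.3746, -0.2295, 0.0388]
eef_rot: [-0.0, 0.993, 0.116, 0.0]
wrist_force: [10.6, -0.1, -13.8]
gripper_width: 0.0089
```

Emit:
jog_arm:
  series: "1 1 0 0 0;1 0 0 0 0;1 0 0 0 0"

```text
time_s: 4.55
position: [0.3749, -0.2294, 0.0389]
eef_rot: [-0.0, 0.993, 0.116, -0.0]
wrist_force: [2.0, -1.1, -11.5]
gripper_width: 0.0088
```

```bash
python3 - <<'E'
from h import *
s=st(); print(s['moment'])
E
```

```text
t 4.55 pos [ 0.3749 -0.2294  0.0389] q [-4.000e-04  9.932e-01  1.161e-01 -3.000e-04] F [  2.    -1.14 -11.55] w 0.008803556120589442
[-0.22986273 -0.24424469 -0.07546392]
```

Emit:
jog_arm:
  series: "1 0.3 0 -1 0;1 0.3 0 -1 0;1 0 0 0 0;1 0 0 0 0"

```text
time_s: 4.95
position: [0.3758, -0.2293, 0.0411]
eef_rot: [-0.0, 0.993, 0.116, 0.0]
wrist_force: [5.5, -0.2, -15.6]
gripper_width: 0.0088
```

Emit:
jog_arm:
  series: "1 0.04 2 0 -2;1 0.04 2 0 -2;1 0.04 2 0 -2;1 0.04 2 0 -2;1 0 0 0 0"

```text
time_s: 5.45
position: [0.3778, -0.2368, 0.0409]
eef_rot: [-0.001, 0.983, 0.185, -0.0]
wrist_force: [3.8, 1.2, -14.5]
gripper_width: 0.0086
```

```bash
cat >> h.py <<'E'
PV=np.array([.4303,-.217])
def tf():
    s=get_state(); M=q2R(s['eef_rot']); f=M.T@np.array(s['wrist_force']); m=M.T@np.array(s['moment']); r=np.array(s['position'][:2])-PV
    print('t %.2f'%s['time_s'],'pos',np.round(s['position'],4),'toolF',np.round(f,1),'M',np.round(m,2),'r %.4f ang %.1f toolx %.1f'%(np.hypot(*r),np.degrees(np.arctan2(r[1],r[0])),np.degrees(np.arctan2(M[1,0],M[0,0]))-180),'w %.4f'%s['gripper_width'])
E
python3 -c "
from h import *
tf()"
```

```text
t 5.45 pos [ 0.3778 -0.2368  0.0409] toolF [ 3.9  0.3 14.5] M [0.08 0.3  0.02] r 0.0561 ang -159.4 toolx -158.6 w 0.0086
```

Emit:
jog_arm:
  series: "1 0.08 2.95 0 -3;1 0.08 2.95 0 -3;1 0.08 2.95 0 -3;1 0.08 2.95 0 -3;1 0.08 2.95 0 -3;1 0.08 2.95 0 -3;1 0.08 2.95 0 -3;1 0 0 0 0"

```text
time_s: 6.25
position: [0.3883, -0.2546, 0.041]
eef_rot: [-0.0, 0.933, 0.361, -0.001]
wrist_force: [-4.4, -2.7, -11.5]
gripper_width: 0.0088
```

```bash
python3 - <<'E'
from h import *
tf()
b=shot('side','s3'); 
cv2.imwrite('pics/s3c.png',cv2.resize(b['frame'][250:350,200:320],None,fx=5,fy=5,interpolation=cv2.INTER_CUBIC))
E
```

```text
t 6.25 pos [ 0.3883 -0.2546  0.041 ] toolF [-5.1 -0.9 11.5] M [ 0.2  -1.1   0.04] r 0.0563 ang -138.1 toolx -137.7 w 0.0088
```

View pics/s3c.png

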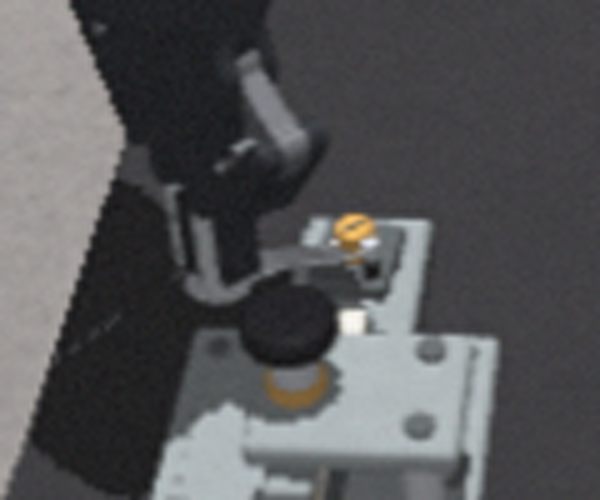

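Emit:
jog_arm:
  series: "1 -0.3 2.95 0 -3;1 0 2.95 0 -3;1 0 2.95 0 -3;1 0.08 2.95 0 -3;1 0.08 2.95 0 -3;1 0.08 2.95 0 -3;1 0.08 2.95 0 -3;1 0 0 0 0"

```text
time_s: 7.1
position: [0.4047, -0.2675, 0.0412]
eef_rot: [-0.0, 0.851, 0.525, -0.0]
wrist_force: [-3.9, -4.5, -10.5]
gripper_width: 0.0085
```

```bash
python3 - <<'E'
from h import *
tf()
b=shot('side','s4'); 
cv2.imwrite('pics/s4c.png',cv2.resize(b['frame'][250:350,200:320],None,fx=5,fy=5,interpolation=cv2.INTER_CUBIC))
E
```

```text
t 7.10 pos [ 0.4047 -0.2675  0.0412] toolF [-5.7 -1.5 10.5] M [ 0.29 -1.22 -0.12] r 0.0566 ang -116.9 toolx -116.7 w 0.0085
```

View pics/s4c.png

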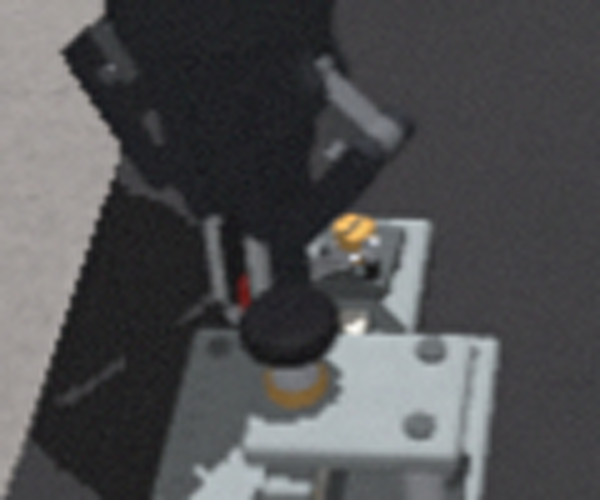

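Emit:
jog_arm:
  series: "1 -0.4 1.5 0 -1.5;1 -0.2 1.5 0 -1.5;1 0 1.5 0 -1.5;1 0 0 0 0"

```text
time_s: 7.55
position: [0.4088, -0.2696, 0.0411]
eef_rot: [-0.0, 0.83, 0.558, -0.0]
wrist_force: [-1.5, 0.2, -13.2]
gripper_width: 0.0089
```

```bash
python3 - <<'E'
from h import *
tf()
E
```

```text
t 7.55 pos [ 0.4088 -0.2696  0.0411] toolF [-0.3 -1.5 13.2] M [ 0.38 -0.36 -0.03] r 0.0569 ang -112.3 toolx -112.1 w 0.0089
```

Emit:
jog_arm:
  series: "1 0 1.5 0 -1.5;1 0 1.5 0 -1.5;1 0 1.5 0 -1.5;1 0 1.5 0 -1.5;1 0 0 0 0"

```text
time_s: 8.05
position: [0.4145, -0.2717, 0.0412]
eef_rot: [-0.0, 0.799, 0.601, 0.0]
wrist_force: [-2.4, 2.6, -13.2]
gripper_width: 0.009
```

```bash
python3 - <<'E'
from h import *
tf()
E
```

```text
t 8.05 pos [ 0.4145 -0.2717  0.0412] toolF [ 1.9 -3.  13.2] M [ 0.37 -0.01 -0.04] r 0.0570 ang -106.1 toolx -106.1 w 0.0090
```

Emit:
jog_arm:
  series: "1 0 1.5 0 -1.5;1 0 1.5 0 -1.5;1 0 0 0 0"

```text
time_s: 8.35
position: [0.4173, -0.2725, 0.0412]
eef_rot: [-0.0, 0.783, 0.622, 0.0]
wrist_force: [-1.5, 3.5, -14.5]
gripper_width: 0.0089
```

```bash
python3 - <<'E'
from h import *
tf()
E
```

```text
t 8.35 pos [ 0.4173 -0.2725  0.0412] toolF [ 3.  -2.2 14.5] M [ 0.42  0.23 -0.12] r 0.0570 ang -103.1 toolx -103.1 w 0.0089
```

Emit:
jog_arm:
  series: "1 0 1.5 0 -1.5;1 0 1.5 0 -1.5;1 0 0 0 0"

```text
time_s: 8.65
position: [0.4203, -0.2732, 0.0412]
eef_rot: [-0.0, 0.766, 0.642, 0.0]
wrist_force: [-2.0, 4.2, -15.7]
gripper_width: 0.0089
```

```bash
python3 - <<'E'
from h import *
tf()
E
```

```text
t 8.65 pos [ 0.4203 -0.2732  0.0412] toolF [ 3.8 -2.7 15.7] M [ 0.46  0.34 -0.07] r 0.0570 ang -100.1 toolx -100.1 w 0.0089
```

Emit:
jog_arm:
  series: "1 0.1 1 0 -1;1 0.1 1 0 -1;1 0 0 0 0"

```text
time_s: 8.95
position: [0.4223, -0.2735, 0.0413]
eef_rot: [0.0, 0.755, 0.655, -0.0]
wrist_force: [-2.9, 3.5, -15.1]
gripper_width: 0.0087
```

```bash
python3 - <<'E'
from h import *
tf()
E
```

```text
t 8.95 pos [ 0.4223 -0.2735  0.0413] toolF [ 3.  -3.4 15.1] M [ 0.47  0.26 -0.09] r 0.0570 ang -98.1 toolx -98.1 w 0.0087
```

Emit:
jog_arm:
  series: "1 0.1 1 0 -1;1 0.1 1 0 -1;1 0 0 0 0"

```text
time_s: 9.25
position: [0.4243, -0.2736, 0.0413]
eef_rot: [0.0, 0.744, 0.668, -0.0]
wrist_force: [-2.3, 2.3, -14.0]
gripper_width: 0.0083
```

```bash
python3 - <<'E'
from h import *
tf()
E
```

```text
t 9.25 pos [ 0.4243 -0.2736  0.0413] toolF [ 2.  -2.5 14. ] M [ 0.47 -0.06 -0.06] r 0.0569 ang -96.0 toolx -96.1 w 0.0083
```

Emit:
jog_arm:
  series: "1 0.1 1 0 -1;1 0 0 0 0"

```text
time_s: 9.45
position: [0.4252, -0.2736, 0.0413]
eef_rot: [0.0, 0.738, 0.675, -0.0]
wrist_force: [-3.5, 0.8, -13.5]
gripper_width: 0.0089
```

Emit:
jog_arm:
  series: "1 0 1 0 -1;1 0 0 0 0"

```text
time_s: 9.65
position: [0.426, -0.2738, 0.0413]
eef_rot: [-0.0, 0.732, 0.681, -0.0]
wrist_force: [-6.9, -0.5, -12.7]
gripper_width: 0.0085
```

```bash
python3 - <<'E'
from h import *
tf()
E
```

```text
t 9.65 pos [ 0.426  -0.2738  0.0413] toolF [-1.  -6.9 12.7] M [ 1.09 -0.34 -0.12] r 0.0569 ang -94.3 toolx -94.1 w 0.0085
```

Emit:
jog_arm:
  series: "1 0 0.7 0 -0.7;1 0 0 0 0;1 0 0 0 0"

```text
time_s: 9.95
position: [0.4265, -0.2738, 0.0412]
eef_rot: [-0.0, 0.728, 0.686, -0.0]
wrist_force: [-6.4, -0.1, -13.2]
gripper_width: 0.0088
```

```bash
python3 - <<'E'
from h import *
tf()
E
```

```text
t 9.95 pos [ 0.4265 -0.2738  0.0412] toolF [-0.5 -6.3 13.2] M [ 1.24 -0.39 -0.08] r 0.0569 ang -93.8 toolx -93.4 w 0.0088
```

Emit:
jog_arm:
  series: "1 0 0.7 0 -0.7;1 0 0 0 0;1 0 0 0 0"

```text
time_s: 10.25
position: [0.427, -0.2739, 0.0412]
eef_rot: [-0.0, 0.724, 0.69, -0.0]
wrist_force: [-8.9, 0.0, -12.2]
gripper_width: 0.0086
```

```bash
python3 - <<'E'
from h import *
tf()
E
```

```text
t 10.25 pos [ 0.427  -0.2739  0.0412] toolF [-0.4 -8.9 12.2] M [ 1.48 -0.46 -0.03] r 0.0570 ang -93.3 toolx -92.7 w 0.0086
```

Emit:
jog_arm:
  series: "1 -0.3 0 1 0;1 -0.3 0 1 0;1 -0.3 0 1 0;1 0 0 0 0"

```text
time_s: 10.65
position: [0.4272, -0.2751, 0.0386]
eef_rot: [0.0, 0.724, 0.69, -0.0]
wrist_force: [-8.9, -0.4, -8.1]
gripper_width: 0.0087
```

```bash
python3 - <<'E'
from h import *
tf()
E
```

```text
t 10.65 pos [ 0.4272 -0.2751  0.0386] toolF [-0.8 -8.9  8.1] M [ 1.71 -0.31 -0.1 ] r 0.0582 ang -93.0 toolx -92.7 w 0.0087
```

Emit:
jog_arm:
  series: "1 -0.2 0 0.7 0;1 -0.2 0 0.7 0;1 0 0 0 0"

```text
time_s: 10.95
position: [0.4273, -0.2756, 0.0374]
eef_rot: [0.0, 0.724, 0.69, -0.0]
wrist_force: [-9.8, -1.9, -4.6]
gripper_width: 0.0088
```

Emit:
jog_arm:
  series: "1 -0.2 0 0.7 0;1 0 0 0 0"

```text
time_s: 11.15
position: [0.4273, -0.2758, 0.0368]
eef_rot: [0.0, 0.724, 0.69, -0.0]
wrist_force: [-10.6, -1.2, -4.7]
gripper_width: 0.0084
```

```bash
python3 - <<'E'
from h import *
tf()
E
```

```text
t 11.15 pos [ 0.4273 -0.2758  0.0368] toolF [ -1.7 -10.5   4.7] M [ 1.71 -0.31 -0.08] r 0.0589 ang -92.9 toolx -92.7 w 0.0084
```

Emit:
jog_arm:
  series: "1 -0.1 -0.5 0.5 0;1 -0.1 0 0.5 0;1 0 0 0 0"

```text
time_s: 11.45
position: [0.4272, -0.276, 0.0363]
eef_rot: [0.001, 0.724, 0.69, -0.0]
wrist_force: [-9.3, 0.6, 0.5]
gripper_width: 0.0088
```

```bash
python3 - <<'E'
from h import *
tf()
E
```

```text
t 11.45 pos [ 0.4272 -0.276   0.0363] toolF [ 0.2 -9.3 -0.5] M [ 1.71  0.02 -0.11] r 0.0591 ang -93.0 toolx -92.7 w 0.0088
```

Emit:
jog_arm:
  series: "1 0 -0.6 0 0;1 0 -0.6 0 0;1 0 0 0 0;1 0 0 0 0"

```text
time_s: 11.85
position: [0.4266, -0.276, 0.0364]
eef_rot: [0.001, 0.724, 0.69, 0.0]
wrist_force: [-5.7, 2.5, -1.1]
gripper_width: 0.0089
```

Emit:
jog_arm:
  series: "0.6 0 0 0 0;0.2 0 0 0 0;-0.3 0 0 0 0;-0.3 0 0 0 0;-0.3 0 0 0 0;-0.3 0 0 0 0"

```text
time_s: 12.45
position: [0.4259, -0.2754, 0.0353]
eef_rot: [0.0, 0.724, 0.69, 0.0]
wrist_force: [0.0, -1.7, 0.2]
gripper_width: 0.0556
```

```bash
python3 - <<'E'
from h import *
tf()
E
```

```text
t 12.45 pos [ 0.4259 -0.2754  0.0353] toolF [-1.7  0.1 -0.2] M [-0.03 -0.05 -0.03] r 0.0585 ang -94.3 toolx -92.8 w 0.0556
```

Emit:
jog_arm:
  series: "-0.3 0 0 -20 0;-0.3 0 0 -40 0;-0.3 0 0 -40 0;-0.3 0 0 -10 0;-0.3 0 0 0 0"

```text
time_s: 12.95
position: [0.4264, -0.2757, 0.1466]
eef_rot: [0.002, 0.724, 0.69, 0.0]
wrist_force: [-0.5, -0.1, -0.5]
gripper_width: 0.0555
```

```bash
python3 - <<'E'
from h import *
tf()
b=shot('side','s5'); 
cv2.imwrite('pics/s5c.png',cv2.resize(b['frame'][270:390,190:320],None,fx=4.5,fy=4.5,interpolation=cv2.INTER_CUBIC))
a=shot('top','t5')
cv2.imwrite('pics/t5c.png',cv2.resize(a['frame'][220:340,310:470],None,fx=4,fy=4,interpolation=cv2.INTER_CUBIC))
E
```

```text
t 12.95 pos [ 0.4264 -0.2757  0.1466] toolF [-0.1 -0.5  0.5] M [-0.    0.02  0.06] r 0.0588 ang -93.8 toolx -92.8 w 0.0555
```

View pics/s5c.png

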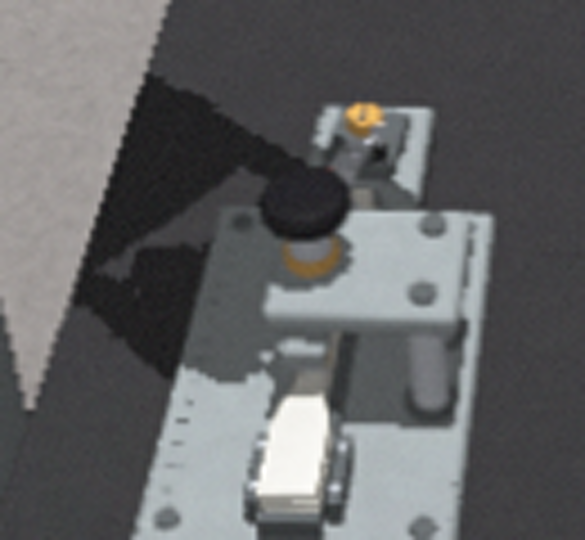

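View pics/t5c.png

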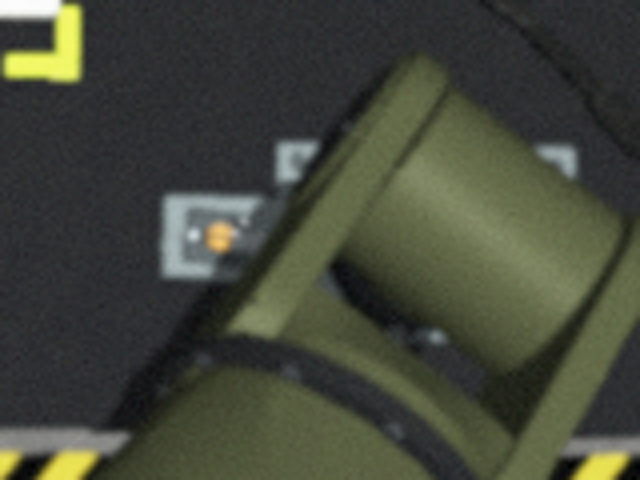

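Emit:
jog_arm:
  series: "1 -29.5 2.6 0 0;1 -29.6 2.7 0 0;1 0 0 0 0;1 0 0 0 0;1 0 0 15 0;1 0 0 15 0;1 0 0 5 0;1 0 0 0 0"

```text
time_s: 13.85
position: [0.428, -0.3337, 0.1092]
eef_rot: [-0.001, 0.724, 0.69, -0.0]
wrist_force: [0.7, 0.2, -0.1]
gripper_width: 0.0002
```

```bash
python3 - <<'E'
from h import *
tf()
b=shot('side','s6'); 
cv2.imwrite('pics/s6c.png',cv2.resize(b['frame'][200:380,170:340],None,fx=3.3,fy=3.3,interpolation=cv2.INTER_CUBIC))
E
```

```text
t 13.85 pos [ 0.428  -0.3337  0.1092] toolF [0.2 0.7 0.1] M [ 0.03  0.02 -0.02] r 0.1168 ang -91.1 toolx -92.7 w 0.0002
```

View pics/s6c.png

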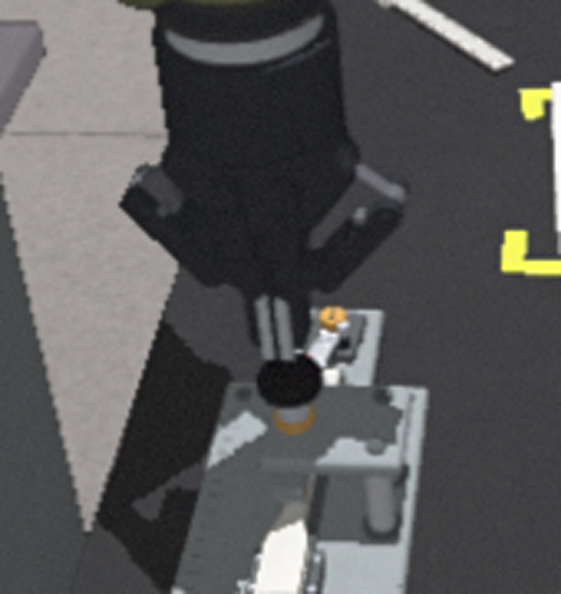

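```bash
python3 - <<'E'
from h import *
b=ld('s6')
for p in [(.428,-.3337,.1092),(.4288,-.335,.098),(.428,-.3337,.15)]:
    q=proj(b,p); print(q,(q-[170,200])*3.3)
k=cen(b,'black',(246,306,270,326)); print(k)
E
```

```text
[254.80892546 305.6099095 ] [279.86945401 348.51270135]
[255.86672655 311.62848699] [283.36019761 368.37400707]
[252.25630491 284.96219678] [271.44580621 280.37524938]
(array([257.16725446, 315.2264107 ]), array([247.25, 307.  , 266.75, 322.75]), np.float64(234.8125))
```

Emit:
jog_arm:
  series: "1 -1.3 1.8 0 0;1 0 0 8 0;1 0 0 2 0;1 0 0 0 0"

```text
time_s: 14.3
position: [0.4298, -0.3358, 0.0997]
eef_rot: [-0.0, 0.724, 0.69, -0.0]
wrist_force: [-0.2, -0.2, -0.1]
gripper_width: 0.0
```

Emit:
jog_arm:
  series: "1 0 0 1 0;1 0 0 1 0;1 0 0 0 0;1 0 0 0 0"

```text
time_s: 14.7
position: [0.43, -0.336, 0.0982]
eef_rot: [0.0, 0.724, 0.69, 0.0]
wrist_force: [-0.1, 0.8, 0.3]
gripper_width: -0.0002
```

Emit:
jog_arm:
  series: "1 0 0 1 0;1 0 0 0 0;1 0 0 0 0"

```text
time_s: 15.0
position: [0.4301, -0.336, 0.0973]
eef_rot: [0.0, 0.724, 0.69, 0.0]
wrist_force: [0.1, -0.1, 1.8]
gripper_width: -0.0001
```

Contact with the knob at z≈0.098. I'll press on in 1 mm steps.

Emit:
jog_arm:
  series: "1 0 0 1 0;1 0 0 1 0;1 0 0 0 0"

```text
time_s: 15.3
position: [0.4301, -0.336, 0.0951]
eef_rot: [0.0, 0.724, 0.69, 0.0]
wrist_force: [-0.6, -0.6, 2.1]
gripper_width: 0.0001
```

Emit:
jog_arm:
  series: "1 0 0 1 0;1 0 0 0 0"

```text
time_s: 15.5
position: [0.4301, -0.336, 0.0941]
eef_rot: [0.0, 0.724, 0.69, 0.0]
wrist_force: [0.1, 0.4, 2.9]
gripper_width: 0.0001
```

Emit:
jog_arm:
  series: "1 0 0 0.7 0;1 0 0 0 0"

```text
time_s: 15.7
position: [0.4301, -0.336, 0.0935]
eef_rot: [0.0, 0.724, 0.69, 0.0]
wrist_force: [-0.3, -0.5, 2.7]
gripper_width: -0.0
```

Emit:
jog_arm:
  series: "1 0 0 0.7 0;1 0 0 0 0"

```text
time_s: 15.9
position: [0.43, -0.336, 0.0927]
eef_rot: [0.0, 0.724, 0.69, 0.0]
wrist_force: [0.8, -0.2, 2.0]
gripper_width: 0.0
```

Emit:
jog_arm:
  series: "1 0 0 0.7 0;1 0 0 0 0"

```text
time_s: 16.1
position: [0.4301, -0.336, 0.0921]
eef_rot: [0.0, 0.724, 0.69, 0.0]
wrist_force: [2.1, -1.0, 3.1]
gripper_width: -0.0002
```

Emit:
jog_arm:
  series: "1 0 0 0.7 0;1 0 0 0 0"

```text
time_s: 16.3
position: [0.4301, -0.336, 0.0916]
eef_rot: [0.0, 0.724, 0.69, 0.0]
wrist_force: [-1.3, 0.2, 6.8]
gripper_width: -0.0001
```

Emit:
jog_arm:
  series: "1 0 0 0.7 0;1 0 0 0 0"

```text
time_s: 16.5
position: [0.4301, -0.336, 0.0911]
eef_rot: [0.0, 0.724, 0.69, 0.0]
wrist_force: [-2.1, 1.4, 9.5]
gripper_width: -0.0003
```

Emit:
jog_arm:
  series: "1 0 0 0.6 0;1 0 0 0.4 0;1 0 0 0 0"

```text
time_s: 16.8
position: [0.4301, -0.336, 0.0905]
eef_rot: [0.0, 0.724, 0.69, 0.0]
wrist_force: [-3.6, 3.2, 13.3]
gripper_width: -0.0004
```

Emit:
jog_arm:
  series: "1 0 0 0.5 0;1 0 0 0 0;1 0 0 0 0"

```text
time_s: 17.1
position: [0.4302, -0.3361, 0.0902]
eef_rot: [0.0, 0.724, 0.69, 0.0]
wrist_force: [-4.4, 3.7, 14.1]
gripper_width: -0.0001
```

Emit:
jog_arm:
  series: "1 0 0 0.3 0;1 0 0 0 0;1 0 0 0 0;1 0 0 0 0;1 0 0 0 0"

```text
time_s: 17.6
position: [0.4301, -0.3361, 0.09]
eef_rot: [0.0, 0.724, 0.69, 0.0]
wrist_force: [-3.8, 3.8, 16.8]
gripper_width: -0.0002
```

Emit:
jog_arm:
  series: "1 0 0 -1 0;1 0 0 -3 0;1 0 0 -8 0;1 0 0 -20 0;1 0 0 -25 0;1 0 0 0 0"

```text
time_s: 18.2
position: [0.4308, -0.3367, 0.1489]
eef_rot: [0.002, 0.724, 0.69, 0.0]
wrist_force: [0.4, -0.5, -0.5]
gripper_width: 0.0001
```

```bash
python3 - <<'E'
from h import *
tf(); b=shot('side','s7'); print(cen(b,'black',(246,306,270,326)))
cv2.imwrite('pics/s7c.png',cv2.resize(b['frame'][200:380,170:340],None,fx=3.3,fy=3.3,interpolation=cv2.INTER_CUBIC))
s=get_state(); R_=q2R(s['eef_rot']); print(R_.T@(np.array([.4255,-.2750,.146])-s['position'])*1000)
E
```

```text
t 18.20 pos [ 0.4308 -0.3367  0.1489] toolF [-0.5  0.4  0.5] M [-0.04 -0.05  0.03] r 0.1197 ang -89.8 toolx -92.8 w 0.0001
(array([257.11720714, 314.79971091]), array([247.5 , 306.5 , 266.75, 322.75]), np.float64(248.625))
[60.93968775 -7.75429178  1.05371102]
```

View pics/s7c.png

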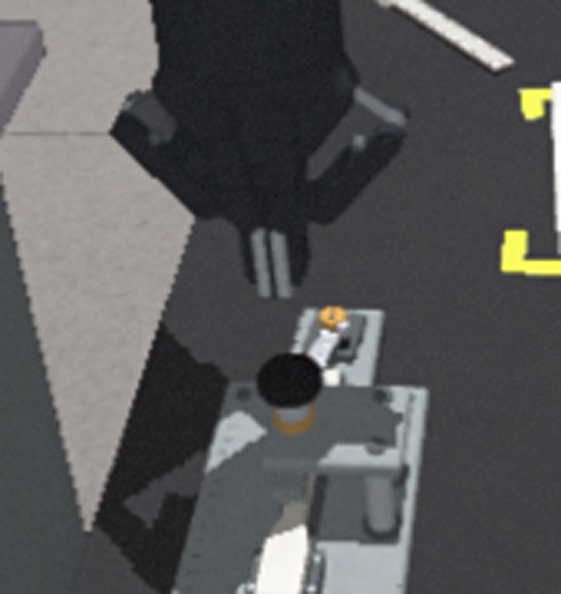

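Emit:
jog_arm:
  series: "-0.3 30.5 -3.9 0 2;-0.3 30.5 -3 0 0;-0.3 0 0 0 0;-0.3 0 0 0 0;-0.3 0 0 0 0"

```text
time_s: 18.75
position: [0.427, -0.2751, 0.1455]
eef_rot: [-0.0, 0.736, 0.677, -0.0]
wrist_force: [0.4, -0.0, 0.0]
gripper_width: 0.0553
```

```bash
python3 - <<'E'
from h import *
tf(); s=get_state(); R_=q2R(s['eef_rot']); print(R_.T@(np.array([.4255,-.2750,.0365])-s['position'])*1000)
E
```

```text
t 18.75 pos [ 0.427  -0.2751  0.1455] toolF [ 0.   0.4 -0. ] M [ 0.02 -0.02 -0.07] r 0.0582 ang -93.2 toolx -94.8 w 0.0553
[-5.23725423e-02 -1.49211861e+00  1.09003542e+02]
```

Emit:
jog_arm:
  series: "-0.3 0 -1.5 30 0;-0.3 0 0 30 0;-0.3 0 0 30 0;-0.3 0 0 15 0;-0.3 0 0 4 0;-0.3 0 0 0 0"

```text
time_s: 19.35
position: [0.4255, -0.2749, 0.0366]
eef_rot: [-0.0, 0.736, 0.677, -0.0]
wrist_force: [-0.1, 0.7, 0.1]
gripper_width: 0.0555
```

Emit:
jog_arm:
  series: "0.3 0 0 0 0;0.5 0 0 0 0;0.6 0 0 0 0;1 0 0 0 0;1 0 0 0 0;1 0 0 0 0;1 0 0 0 0"

```text
time_s: 20.05
position: [0.4258, -0.2748, 0.0376]
eef_rot: [0.001, 0.736, 0.677, 0.0]
wrist_force: [-1.9, 0.0, 5.0]
gripper_width: 0.0087
```

```bash
python3 - <<'E'
from h import *
tf()
E
```

```text
t 20.05 pos [ 0.4258 -0.2748  0.0376] toolF [-0.2 -1.9 -5. ] M [ 0.29 -0.05 -0.02] r 0.0580 ang -94.4 toolx -94.8 w 0.0087
```

Emit:
jog_arm:
  series: "1 0.2 0 -1 0;1 0.3 0 -1 0;1 0.3 0 -1 0;1 0.3 0 -1 0;1 0 0 0 0"

```text
time_s: 20.55
position: [0.4253, -0.2734, 0.0406]
eef_rot: [-0.0, 0.736, 0.677, -0.0]
wrist_force: [-2.1, -3.5, -7.2]
gripper_width: 0.0089
```

```bash
python3 - <<'E'
from h import *
tf()
E
```

```text
t 20.55 pos [ 0.4253 -0.2734  0.0406] toolF [-3.7 -1.8  7.2] M [ 0.5  -0.84 -0.01] r 0.0566 ang -95.0 toolx -94.8 w 0.0089
```

Emit:
jog_arm:
  series: "1 0 0 -1 0;1 -0.2 0 -0.7 0;1 0 0 0 0"

```text
time_s: 20.85
position: [0.4253, -0.2729, 0.042]
eef_rot: [-0.001, 0.736, 0.677, 0.0]
wrist_force: [-2.7, 3.3, -13.0]
gripper_width: 0.0087
```

Emit:
jog_arm:
  series: "1 0.03 -1.5 0 1.5;1 0.03 -1.5 0 1.5;1 0.03 -1.5 0 1.5;1 0 0 0 0"

```text
time_s: 21.25
position: [0.4212, -0.2724, 0.0422]
eef_rot: [-0.0, 0.763, 0.647, 0.0]
wrist_force: [1.4, 5.9, -14.4]
gripper_width: 0.0085
```

```bash
python3 - <<'E'
from h import *
tf()
E
```

```text
t 21.25 pos [ 0.4212 -0.2724  0.0422] toolF [ 6.   0.4 14.4] M [-0.14  0.93  0.03] r 0.0561 ang -99.3 toolx -99.4 w 0.0085
```

Emit:
jog_arm:
  series: "1 0.3 -2 0 2;1 0.2 -2 0 2;1 0.08 -2.95 0 3;1 0.08 -2.95 0 3;1 0.08 -2.95 0 3;1 0.08 -2.95 0 3;1 0.08 -2.95 0 3;1 0 0 0 0"

```text
time_s: 22.05
position: [0.4038, -0.2661, 0.0425]
eef_rot: [0.0, 0.859, 0.512, 0.0]
wrist_force: [4.1, 4.9, -14.9]
gripper_width: 0.0088
```

```bash
python3 - <<'E'
from h import *
tf()
E
```

```text
t 22.05 pos [ 0.4038 -0.2661  0.0425] toolF [ 6.2  1.3 14.9] M [-0.12  0.97  0.05] r 0.0558 ang -118.3 toolx -118.5 w 0.0088
```

Emit:
jog_arm:
  series: "1 0.08 -2.95 0 3;1 0.08 -2.95 0 3;1 0.08 -2.95 0 3;1 0.08 -2.95 0 3;1 0.08 -2.95 0 3;1 0.08 -2.95 0 3;1 0 0 0 0"

```text
time_s: 22.75
position: [0.3902, -0.2555, 0.0426]
eef_rot: [0.0, 0.929, 0.371, 0.001]
wrist_force: [7.7, 4.9, -16.3]
gripper_width: 0.0086
```

```bash
python3 - <<'E'
from h import *
tf()
E
```

```text
t 22.75 pos [ 0.3902 -0.2555  0.0426] toolF [ 9.   1.7 16.3] M [-0.15  1.39  0.04] r 0.0555 ang -136.1 toolx -136.5 w 0.0086
```

Emit:
jog_arm:
  series: "1 0.4 -2.95 0 3;1 0.4 -2.95 0 3;1 0.2 -2.95 0 3;1 0.08 -2.95 0 3;1 0.08 -2.95 0 3;1 0.08 -2.95 0 3;1 0.08 -2.95 0 3;1 0 0 0 0"

```text
time_s: 23.55
position: [0.3798, -0.2383, 0.0429]
eef_rot: [0.001, 0.981, 0.195, 0.001]
wrist_force: [7.3, 0.8, -14.8]
gripper_width: 0.0083
```

```bash
python3 - <<'E'
from h import *
tf()
E
```

```text
t 23.55 pos [ 0.3798 -0.2383  0.0429] toolF [ 7.   2.  14.9] M [-0.25  0.93  0.05] r 0.0548 ang -157.1 toolx -157.5 w 0.0083
```

Emit:
jog_arm:
  series: "1 0.08 -2.95 0 3;1 -0.3 0 1.5 0;1 -0.3 0 1.5 0;1 -0.4 0 1.5 0;1 -0.4 0 1.5 0;1 -0.3 0 1 0;1 0 0 0 0"

```text
time_s: 24.25
position: [0.3763, -0.2365, 0.0359]
eef_rot: [0.0, 0.985, 0.171, 0.0]
wrist_force: [-4.7, -3.7, 1.3]
gripper_width: 0.0084
```

```bash
python3 - <<'E'
from h import *
tf()
E
```

```text
t 24.25 pos [ 0.3763 -0.2365  0.0359] toolF [-5.7  1.9 -1.3] M [-0.23 -0.76  0.04] r 0.0575 ang -160.1 toolx -160.3 w 0.0084
```

Now release and rise clear.

Emit:
jog_arm:
  series: "0.5 0 0 0 0;0 0 0 0 0;-0.3 0 0 0 0;-0.3 0 0 0 0;-0.3 0 0 0 0;-0.3 0 0 -20 0;-0.3 0 0 -40 0;-0.3 0 0 -40 0"

```text
time_s: 25.05
position: [0.3759, -0.2358, 0.1366]
eef_rot: [-0.001, 0.985, 0.171, -0.0]
wrist_force: [0.3, -0.7, -0.2]
gripper_width: 0.0556
```

Emit:
jog_arm:
  series: "-0.3 0 0 -40 0;-0.3 -30 -20 -20 0;-0.3 -30 30 0 0;-0.3 -30 30 0 0;-0.3 -30 30 0 0;-0.3 -30 30 0 0;-0.3 -30 30 0 0;-0.3 0 0 0 0"

```text
time_s: 25.85
position: [0.2487, -0.4223, 0.1953]
eef_rot: [0.0, 0.986, 0.17, -0.0]
wrist_force: [-0.1, -0.3, 0.6]
gripper_width: 0.0556
```

```bash
python3 - <<'E'
from h import *
tf(); b=shot('side','s8'); a=shot('top','t8')
cv2.imwrite('pics/s8c.png',cv2.resize(b['frame'][270:405,200:320],None,fx=4.4,fy=4.4,interpolation=cv2.INTER_CUBIC))
cv2.imwrite('pics/t8c.png',cv2.resize(a['frame'][200:340,310:470],None,fx=4,fy=4,interpolation=cv2.INTER_CUBIC))
E
```

```text
t 25.85 pos [ 0.2487 -0.4223  0.1953] toolF [-0.3  0.3 -0.6] M [ 0.   -0.03  0.02] r 0.2740 ang -131.5 toolx -160.5 w 0.0556
```

View pics/s8c.png

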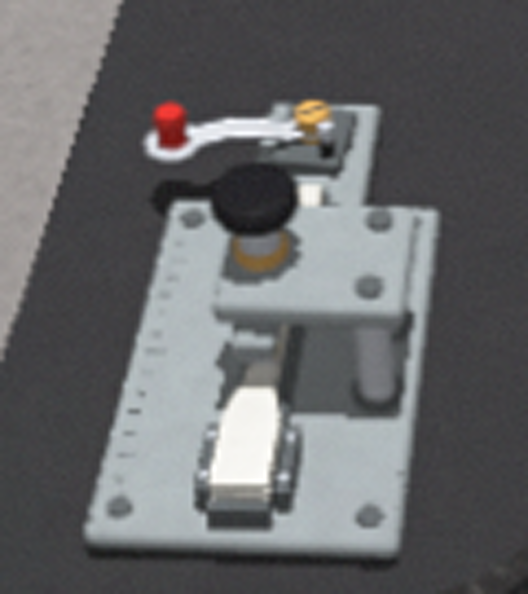

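View pics/t8c.png

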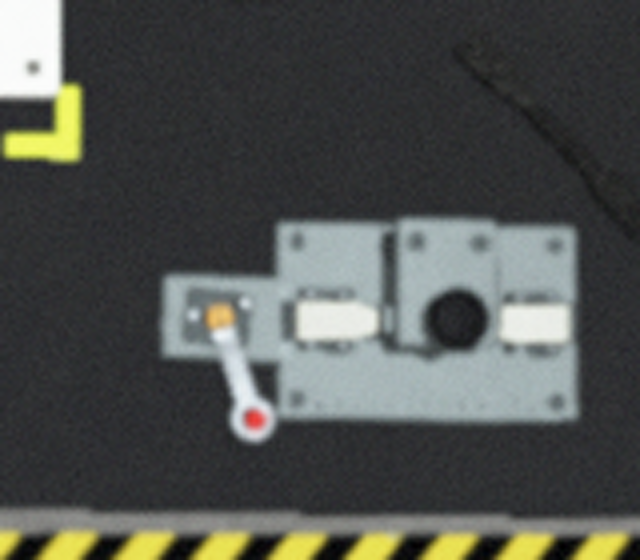

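```bash
python3 - <<'E'
from h import *
for n in ('top0','t8'):
    a=ld(n); print([np.round(onz(a,*cen(a,'cream',r)[0],.03)[:2],4) for r in ((382,270,408,290),(433,270,456,290))], np.round(onz(a,*cen(a,'red',(358,290,384,312))[0],.045),4))
d=cv2.absdiff(ld('top0')['frame'],ld('t8')['frame']).max(2); print(np.argwhere(d[100:330,100:600]>60).shape, [ (r,c) for r,c in (np.argwhere(d[100:320,100:600]>60)+[100,100])[::15].tolist()])
finish_job()
E
```

```text
[array([ 0.4292, -0.2811]), array([ 0.429 , -0.3913])] [ 0.3739 -0.2302  0.045 ]
[array([ 0.4291, -0.2811]), array([ 0.429 , -0.3912])] [ 0.375  -0.2352  0.045 ]
(131, 2) [(291, 365), (295, 366), (298, 372), (300, 376), (302, 378), (304, 369), (305, 375), (307, 366), (309, 366)]
the job is handed in; nothing more can be done
```

The bar is gauge-marked and the job was handed in with about 26 s of the 72 s used. No verdict is reported.

**What I did:**
- I gripped the clip's red knob, lifted the toe about 7–8 mm and swung it over the bar's edge.
- I swung on until the sideways force rose from about 3 N to 9–10 N, which I took as the stop. Then I lowered the toe gently until the wrist carried no weight, and released it.
- I pressed the stamp knob with shut fingers. The return spring took about 2.7 N, the blades touched after about 6 mm, and at about 16.8 N on the wrist the blades bore on the bar with about 13–14 N for roughly 0.5 s.
- I let the stamp come up, then lifted the clip, swung it back and released it.

**Last checks:**
- **Bar:** its two visible ends are within 0.1 mm of where they started.
- **Stamp:** the knob is back up.
- **Clip:** it looks straight and sits about 5° from where it was parked, clear of the bar.
- **Bystanders:** around the jig, only the clip differs between the first and last top pictures. The gripper is well clear.

**Not fully checked:**
- The stop was judged by force alone. The swing of about 72° fits it, but I never saw the clip's angle at the stop directly, because the arm and stamp hid it.
- While the clip was lifted, the wrist showed 11–20 N rather than the expected 6–8 N. I put this down to the knob tilting in the rigid grip. At one point the pull was also about 18 N inward, until I moved the gripper in to ease it.

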